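Free two lacquered balls wedged at the feeder's opening

TASK

Two lacquered balls are wedged side by side at the narrow opening of the sloping feeder. Push only the red ball gently back uphill until the sprung white plate behind it is felt pressing firmly on its stop; hold it there a moment, while the black ball, whose lacquer is still soft and must not be touched, rolls out into the tray. Then ease the red ball forward without letting the plate snap, so that it rolls into the tray too, and leave the things around the feeder where they are.

Things in the scene. Friction and masses are not known exactly. Their poses are not given: they have to be found in the camera images.
- feeder: Fixed sloping feeder, 380 x 140 mm: grey floor, aluminium walls, blue spring housing at the top end. Origin on the bench, 46 mm below the floor at the opening. x: level, uphill; y: left when facing uphill; z up. Floor rises 8 deg along +x. Square to the floor: walls and housing 36 mm high, walls 123 mm apart; housing starts 130 mm uphill of the opening. All open above.
- opening (a point): Floor point midway between the opening's two steel posts (14 mm thick, 84 mm clear between them, 33 mm high square to the floor); a yellow lip 32 mm high joins each post to its wall. Shut fingers with tips 36 to 42 mm over the floor pass over the lip and meet the ball above its middle; 30 to 38 mm from the centre line, on red's side, they leave black room to pass.
- tray (a point): Floor point on the centre line, 90 mm downhill from the opening. The tray is the part from the opening down to the end wall, 166 mm away along the slope.
- red_ball: Red glossy lacquered wooden ball, 60 mm diameter, about 75 g, wedged on the left or the right of the opening. Never press on it with more than 18 N. Its origin turns as it rolls: use point red_ball_center.
- red_ball_center (a point): Centre of the red ball: at the start 30 mm above the floor, 32 mm uphill of the posts' line, 30 mm to one side of the centre line.
- black_ball: Black ball, same size, on the other side; do not touch it (a brush under 1.5 N is forgiven). Once red has gone back some 25 mm it is free and rolls out by itself within about two seconds. Its origin turns as it rolls: use point black_ball_center.
- black_ball_center (a point): Centre of the black ball.
- follower: White plate, 112 mm wide, 38 mm high, 8 mm thick, upright on the floor, sprung downhill against both balls, sliding along the slope only. Origin: on the floor line under its front face; x uphill. Resists with 2 to 3 N at the start, 5 N at the end of its stroke, plus 1.4 N per 0.1 m/s. Let go under load it snaps forward: keep it under 0.2 m/s both ways, also when easing off.
- follower_face (a point): Point on the plate's front face, 30 mm over the floor. Its stroke ends 27 to 38 mm uphill of where it starts, set anew each time, unseen: only felt. There it meets a hard stop and the force rises steeply. Firm pressing is over 11 N between ball and plate (push with 13.5 to 15.5 N, friction takes some) for 0.3 s. Eased forward, the plate helps red round the post; then lift the fingers out of its way.
- jar: Bystander: white jar with red cap, 64 mm diameter, 100 mm high. Origin at the centre of its underside.
- stick_block: Bystander: drilled wooden block, 110 x 80 x 35 mm, with brown sticks up to 130 mm high. Origin at the centre of its underside.
- dish: Bystander: blue bowl, 90 mm diameter, 35 mm high. Origin at the centre of its underside.
There are look-alikes about, which are no part of the job. Several things have the shape of the black_ball; the one meant has the colours described above. There is more than one size of the red_ball; the one meant has the size given above.

How it is judged:
By the outcome, as a careful person would: the job done as asked, in the order asked, and still so for the second after the job is handed in, with the robot touching nothing.
It also fails if it takes over 51 s, if anything falls off the work surface, if the arm or the gripper's body presses on something with over 40 N, if the wrist force passes 120 N, or if a joint passes its speed limit or range.

ROBOT

A 7-joint arm with a two-finger parallel gripper is mounted at the origin on the work surface. World frame = base frame: x ahead of the robot, y to its left, z up, the work surface at z = 0. Lengths are in m, angles in rad, forces in N, time in s.
With the tool pointing down it reaches from about 0.4 to 0.925 m from the base axis. Payload 5.6 kg.
Tool frame: the origin (TCP) lies on the centre line of the jaws, within the pads' length; the fingertips stand 14 mm ahead of it and the grasp point (between the pads) lies 5 mm behind it; x points along the fingers, y is the direction in which the jaws open and shut, and the axes are right-handed (so a half turn about x gives the same grasp; the last joint's range is limited). The gripper opens to 85 mm and grips with 20 to 120 N. Pads are 22 mm wide; open, the fingers measure 114 mm over their backs; the gripper's body (76 mm by 85 mm) begins 54 mm behind the grasp point. The pads swing forward as they close: fully open they stand 13 mm farther back than shut.
Start: joints at [1.064, 0.468, -0.012, 1.603, 0.006, 1.071, -0.056], TCP at [0.291, -0.581, 0.245] pointing down, gripper open.
Joint ranges: [-2.53, 2.53], [-0.31, 2.02], [-1.57, 1.55], [0.28, 2.44], [-1.29, 4.43], [0.15, 1.84], [-2.92, 2.92]. Speed limits (rad/s): [2.57, 2.57, 3.14, 3.14, 3.14, 3.14, 3.14].

INTERFACE

Orientations are given as [roll, pitch, yaw] about the fixed x, y, z axes, in that order (R = Rz(yaw) Ry(pitch) Rx(roll)).
In Python, from rig import ctrl, imaging gives the robot as it stands.
- The arm moves only by the shell command python3 -m crank 'ROWS' [FORCE]. ROWS is JSON, a list of rows, each an object of numbers: "tx", "ty", "tz": the shift along the tool's x, y, z in mm; "spin": the turn about the tool's x in rad; "gripper": the finger opening in mm, from 0 to 85.4. A call has 1 to 20 rows; each row shifts and turns the commanded pose from where the row before left it, along the tool's axes as they then stand; what a row does not reach is not made up. A row lasts 1/10 s, in which the tool goes at most 50 mm and 8.59 degrees, less where a joint would pass 70% of its speed; a pose out of reach is approached as far as the arm can. A call is refused whole if a number of a shift passes 50 or a number of a turn 0.15, either way. A call with a gripper value outside its range is refused whole. The fingers move at their own pace and stop on an object; FORCE is the grip in N (left out, the last holds). Time passes only in rows, so rows that do not move let the fingers close. It gives the time, the measured TCP pose, the force and the opening at its end, in the units of the state.
- ctrl.observe(): the state, without advancing time (a new reading comes with each control period).
- imaging.grab_frame(name): name is "scene" or "top"; returns a dict with "image" (480x640x3 uint8, red, green, blue), "K" (3x3 intrinsics, pixels), "world_from_camera" (4x4, takes a point from camera to world coordinates). Camera axes: x right, y down, z forward; pixel columns grow to the right and rows downward; lengths in m; the calibration is good to about 2 mm. A picture is of the moment at which its call begins. There is no depth.
- ctrl.hand_in(): hands the job in, once; it reports no verdict.
The state is a dict: "clock": time; "joints": joint angles; "qd": joint speeds; "joint_efforts": joint torques, N m; "tcp_pos": TCP position; "ee_rot": TCP orientation; "force": force on the tool from outside, world axes, zero at the start; "torque": the same for the moment, N m; "width": finger opening in m.
Only numpy, scipy, OpenCV 4.12 (cv2) and the standard library are available. Lean on these libraries where they do the work, as an engineer would, in place of code of your own. Each camera call takes 0.05 s, during which the arm holds its last target. There are 200 camera calls.

## Working session

There is one attempt and no reset: what is moved stays moved. The work goes in short steps, Python scripts to look and compute and a shell command to move; the robot and the scene stay as the last step left them, time stands still between calls to the robot, and variables do not carry over. Pictures are saved under pics/ and viewed, about 8 in all and at most 12, crops included, and the job is handed in when it is done.

```bash
mkdir -p pics; ls; python3 - <<'E'
from rig import ctrl, imaging
import cv2,numpy as np
s=ctrl.observe();print(s)
for n in("scene","top"):
    f=imaging.grab_frame(n);cv2.imwrite(f"pics/{n}0.png",f["image"][:,:,::-1]);np.savez(f"pics/{n}0.npz",**f);print(f["K"],f["world_from_camera"].round(3))
E
```

```text
pics
{'clock': 0.0, 'joints': array([ 1.06400152,  0.46840804, -0.01158982,  1.60364417,  0.00600107,
        1.07138202, -0.05630532]), 'qd': array([-0.00110587, -0.00231474,  0.00049931, -0.00134133,  0.00058396,
        0.00229023, -0.00199764]), 'joint_efforts': array([ 1.25463202e-04, -5.32388306e+01,  2.14634207e-02, -2.51305246e+01,
        1.14238486e-02,  7.80699105e-03,  8.51301451e-06]), 'tcp_pos': array([ 0.29046561, -0.58088588,  0.24430977]), 'ee_rot': array([-1.49756583,  1.56898905,  2.10774135]), 'force': array([0.17720647, 0.62490672, 0.97451201]), 'torque': array([-0.02937017,  0.04062626,  0.01434912]), 'width': 0.08521055606672406}
[[570.81746333   0.         318.89718412]
 [  0.         570.81746333 234.39191806]
 [  0.           0.           1.        ]] [[ 0.745  0.387 -0.543  1.124]
 [ 0.667 -0.454  0.591 -0.656]
 [-0.018 -0.803 -0.596  0.721]
 [ 0.     0.     0.     1.   ]]
[[469.95315959   0.         317.32173735]
 [  0.         469.95315959 233.78433914]
 [  0.           0.           1.        ]] [[ 0.028 -0.988  0.154  0.357]
 [-1.    -0.028 -0.002 -0.017]
 [ 0.006 -0.154 -0.988  1.103]
 [ 0.     0.     0.     1.   ]]
```

View pics/scene0.png

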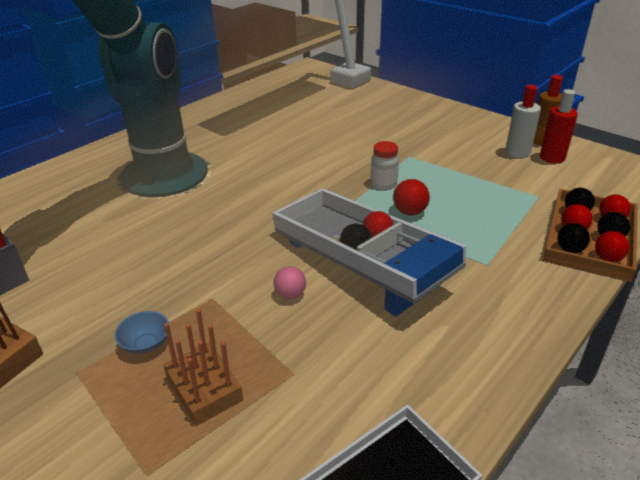

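View pics/top0.png

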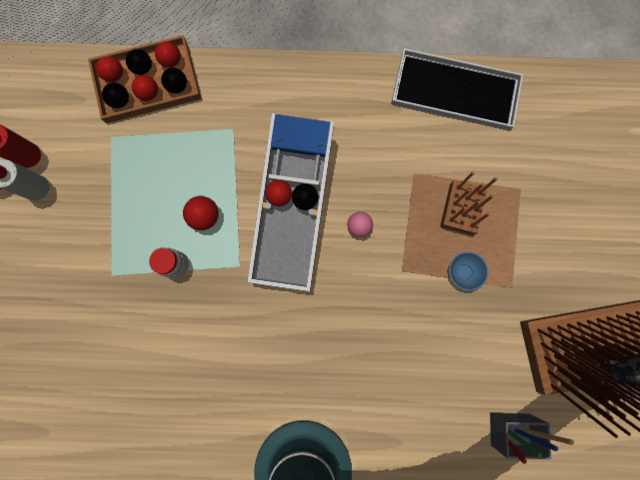

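The picture shows the feeder running away from the robot, with its uphill end at the top of the top view.

Red candidates in the top view:
- (278,193), in the feeder
- (200,213), the large ball on the mat
- (110,68), (145,87) and (167,53), in the box

Black candidates:
- (306,196), in the feeder
- (138,61), (174,80) and (115,95), in the box

I choose the feeder pair, with red on the left (+y). I'll check that choice in a crop.

```bash
cat > h.py <<'E'
import numpy as np
def ray(f,uv,z):
    """pixel -> world point on the plane at height z"""
    K,T=f["K"],f["world_from_camera"]
    d=T[:3,:3]@np.linalg.solve(K,[uv[0],uv[1],1.]);o=T[:3,3]
    return o+d*(z-o[2])/d[2]
def proj(f,p):
    T=np.linalg.inv(f["world_from_camera"]);q=f["K"]@(T[:3,:3]@p+T[:3,3]);return q[:2]/q[2]
E
python3 - <<'E'
import cv2,numpy as np
from h import *
f=np.load("pics/top0.npz");im=f["image"]
c=cv2.resize(im[105:300,235:345],None,fx=3.05,fy=3.05,interpolation=cv2.INTER_CUBIC)
g=np.load("pics/scene0.npz")["image"][180:320,265:475]
c2=cv2.resize(g,None,fx=2.1,fy=2.1)
o=np.zeros((600,800,3),np.uint8);o[:c.shape[0],:c.shape[1]]=c;o[:c2.shape[0],345:345+c2.shape[1]]=c2
cv2.imwrite("pics/crop1.png",o[:,:,::-1])
hsv=cv2.cvtColor(im,cv2.COLOR_RGB2HSV)
sub=np.zeros(im.shape[:2],np.uint8);sub[150:230,255:325]=255
red=((hsv[...,0]<8)|(hsv[...,0]>172))&(hsv[...,1]>150)&(hsv[...,2]>50)
blk=(im.max(2)<45)
for n,m in(("red",red),("blk",blk)):
    m=m.astype(np.uint8)*255&sub
    cs=max(cv2.findContours(m,0,1)[0],key=cv2.contourArea)
    (u,v),r=cv2.minEnclosingCircle(cs);print(n,u,v,r,ray(f,(u,v),.080).round(4))
yel=cv2.inRange(hsv,(18,120,100),(35,255,255))&sub
for x in cv2.findContours(yel,0,1)[0]:
    if cv2.contourArea(x)>1:print("yel",x.reshape(-1,2).mean(0),ray(f,x.reshape(-1,2).mean(0),.078).round(4))
for uv,z in(((272.5,114),.111),((333,122),.111),((312,292),.058),((249,282.5),.058)):print(uv,ray(f,uv,z).round(4))
E
```

```text
red 278.05279541015625 192.39752197265625 13.206273078918457 [0.608  0.0718 0.08  ]
blk 304.8461608886719 196.0 13.557119369506836 [0.6015 0.0118 0.08  ]
yel [315.16666667 212.5       ] [ 0.565  -0.0123  0.078 ]
yel [263.64285714 204.57142857] [0.5797 0.1029 0.078 ]
(272.5, 114) [0.7787 0.0887 0.111 ]
(333, 122) [ 0.7641 -0.0462  0.111 ]
(312, 292) [ 0.3901 -0.0103  0.058 ]
(249, 282.5) [0.4071 0.1296 0.058 ]
```

View pics/crop1.png

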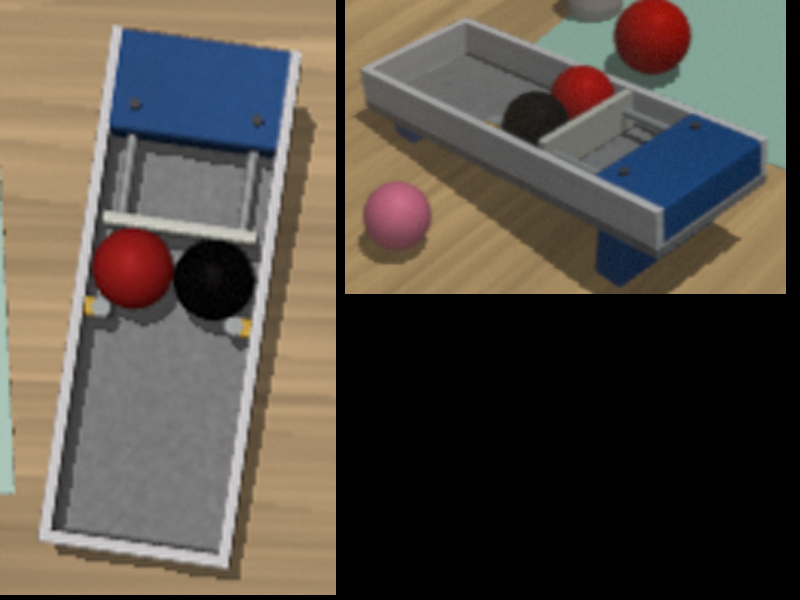

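The crop confirms it. Red is on the left of the opening at top (278,192), black is at (305,196), and the plate is behind both. Heading is about -6.2°, and the opening is at about (0.577, 0.045). I'll shut the fingers and turn the jaw axis along the slope.

```bash
python3 -m crank '[{"spin":-0.143,"gripper":0},{"spin":-0.143,"gripper":0},{"spin":-0.143,"gripper":0},{"spin":-0.143,"gripper":0},{"spin":-0.143,"gripper":0},{"spin":-0.143,"gripper":0},{"spin":-0.14,"gripper":0},{"gripper":0},{"gripper":0}]' 100
cat >> h.py <<'E'
from scipy.spatial.transform import Rotation as Rn
A=np.radians(-6.2);EX=np.array([np.cos(A),np.sin(A),0]);EY=np.array([-EX[1],EX[0],0]);O=np.array([.577,.0448,.046])
c8,s8=np.cos(np.radians(8)),np.sin(np.radians(8));US=EX*c8+[0,0,s8];UN=-EX*s8+[0,0,c8]
def tcp_for(s,lat,h,half=.0145):
    """TCP so that the front tip edge is at slope coords (s,lat,h); tool vertical"""
    return O+US*s+EY*lat+UN*h-EX*half+[0,0,.014]
def report(goal=None):
    from rig import ctrl
    st=ctrl.observe();R=Rn.from_euler("xyz",st["ee_rot"]).as_matrix();p=st["tcp_pos"]
    tip=p+EX*.0145-[0,0,.014]-O;F=st["force"]
    print("t %.2f tcp"%st["clock"],p.round(4),"tip s,lat,h mm",(1e3*np.array([tip@US,tip@EY,tip@UN])).round(1),"F s,lat,n",np.round([F@US,F@EY,F@UN],2),"w",round(st["width"]*1e3,1))
    print(" tool y heading",np.degrees(np.arctan2(R[1,1],R[0,1])).round(2),"tilt",np.degrees(np.arccos(-R[2,0])).round(2))
    if goal is not None: print(" shift tx,ty,tz mm",(1e3*R.T@(goal-p)).round(1))
    return st
E
python3 -c "
from h import *
g=tcp_for(-.04,.035,.10);print(g);report(g)"
```

```text
[0.51314984 0.08694227 0.15345988]
t 0.10 tcp [ 0.2905 -0.5809  0.2444] tip s,lat,h mm [-175.1 -653.   210.9] F s,lat,n [ 1.17 -1.15 -0.34] w 85.5
 tool y heading -63.43 tilt 0.09
 shift tx,ty,tz mm [  91.7 -497.6 -497.9]invalid input at $[0]: expected keys tx, ty, tz, spin, gripper
```

Every key is required in each row.

```bash
python3 -m crank '[{"tx":0,"ty":0,"tz":0,"spin":-0.143,"gripper":0},{"tx":0,"ty":0,"tz":0,"spin":-0.143,"gripper":0},{"tx":0,"ty":0,"tz":0,"spin":-0.143,"gripper":0},{"tx":0,"ty":0,"tz":0,"spin":-0.143,"gripper":0},{"tx":0,"ty":0,"tz":0,"spin":-0.143,"gripper":0},{"tx":0,"ty":0,"tz":0,"spin":-0.143,"gripper":0},{"tx":0,"ty":0,"tz":0,"spin":-0.14,"gripper":0},{"tx":0,"ty":0,"tz":0,"spin":0,"gripper":0},{"tx":0,"ty":0,"tz":0,"spin":0,"gripper":0}]' 100
python3 -c "
from h import *
g=tcp_for(-.04,.035,.10);report(g)"
```

```text
clock: 1.0
tcp_pos: [0.2905, -0.5813, 0.2449]
ee_rot: [-2.629, 1.57, 1.971]
force: [0.0, -0.0, 0.6]
width: 0.0002
t 1.00 tcp [ 0.2905 -0.5813  0.2449] tip s,lat,h mm [-175.  -653.4  211.3] F s,lat,n [ 0.09 -0.03  0.62] w 0.2
 tool y heading -6.45 tilt 0.04
 shift tx,ty,tz mm [  91.8  146.2 -689. ]
```

```bash
python3 -m crank '[{"tx":0,"ty":8.6,"tz":-40.5,"spin":0,"gripper":0},{"tx":0,"ty":8.6,"tz":-40.5,"spin":0,"gripper":0},{"tx":0,"ty":8.6,"tz":-40.5,"spin":0,"gripper":0},{"tx":0,"ty":8.6,"tz":-40.5,"spin":0,"gripper":0},{"tx":0,"ty":8.6,"tz":-40.5,"spin":0,"gripper":0},{"tx":0,"ty":8.6,"tz":-40.5,"spin":0,"gripper":0},{"tx":0,"ty":8.6,"tz":-40.5,"spin":0,"gripper":0},{"tx":0,"ty":8.6,"tz":-40.5,"spin":0,"gripper":0},{"tx":0,"ty":8.6,"tz":-40.5,"spin":0,"gripper":0},{"tx":0,"ty":8.6,"tz":-40.5,"spin":0,"gripper":0},{"tx":0,"ty":8.6,"tz":-40.5,"spin":0,"gripper":0},{"tx":0,"ty":8.6,"tz":-40.5,"spin":0,"gripper":0},{"tx":0,"ty":8.6,"tz":-40.5,"spin":0,"gripper":0},{"tx":0,"ty":8.6,"tz":-40.5,"spin":0,"gripper":0},{"tx":0,"ty":8.6,"tz":-40.5,"spin":0,"gripper":0},{"tx":0,"ty":8.6,"tz":-40.5,"spin":0,"gripper":0},{"tx":0,"ty":8.6,"tz":-40.5,"spin":0,"gripper":0},{"tx":0,"ty":0,"tz":0,"spin":0,"gripper":0},{"tx":0,"ty":0,"tz":0,"spin":0,"gripper":0}]'
python3 -c "
from h import *
g=tcp_for(-.02,.035,.038);report(g)"
```

```text
clock: 2.9
tcp_pos: [0.5108, 0.088, 0.245]
ee_rot: [-1.382, 1.57, -3.062]
force: [0.1, -1.3, 0.5]
width: 0.0004
t 2.90 tcp [0.5108 0.088  0.245 ] tip s,lat,h mm [-29.7  35.8 191. ] F s,lat,n [ 0.27 -1.31  0.44] w 0.4
 tool y heading -6.22 tilt 0.04
 shift tx,ty,tz mm [150.1  31.    0.8]
```

```bash
python3 -m crank '[{"tx":24,"ty":6,"tz":0,"spin":0,"gripper":0},{"tx":24,"ty":6,"tz":0,"spin":0,"gripper":0},{"tx":24,"ty":6,"tz":0,"spin":0,"gripper":0},{"tx":24,"ty":6,"tz":0,"spin":0,"gripper":0},{"tx":24,"ty":7,"tz":1,"spin":0,"gripper":0},{"tx":15,"ty":0,"tz":0,"spin":0,"gripper":0},{"tx":15,"ty":0,"tz":0,"spin":0,"gripper":0},{"tx":0,"ty":0,"tz":0,"spin":0,"gripper":0},{"tx":0,"ty":0,"tz":0,"spin":0,"gripper":0}]'
python3 - <<'E'
from h import *
from rig import imaging
import cv2
report(tcp_for(.0,.035,.038))
a=imaging.grab_frame("top")["image"][150:260,230:350];b=imaging.grab_frame("scene")["image"][170:290,300:440]
a=cv2.resize(a,(400,367),interpolation=2);b=cv2.resize(b,(400,343),interpolation=2)
o=np.zeros((370,800,3),np.uint8);o[:367,:400]=a;o[:343,400:]=b
cv2.imwrite("pics/near1.png",o[:,:,::-1])
E
```

```text
clock: 3.8
tcp_pos: [0.5417, 0.0827, 0.0956]
ee_rot: [1.3, 1.571, -0.381]
force: [-0.8, -1.2, 0.4]
width: -0.0002
t 3.80 tcp [0.5417 0.0827 0.0956] tip s,lat,h mm [-19.5  33.9  38.7] F s,lat,n [-0.59 -1.24  0.53] w -0.2
 tool y heading -6.26 tilt 0.01
 shift tx,ty,tz mm [-2.  19.4 -1.1]
```

View pics/near1.png

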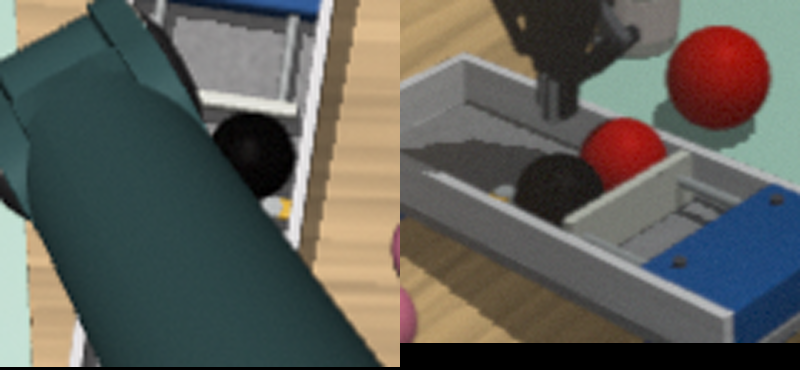

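The fingers (crop at about (560,115)) sit over the tray side in line with red, and nothing has been touched. Now I'll advance gently.

```bash
python3 -m crank '[{"tx":-0.7,"ty":5,"tz":-1,"spin":0,"gripper":0},{"tx":-0.7,"ty":5,"tz":0,"spin":0,"gripper":0},{"tx":-0.7,"ty":5,"tz":0,"spin":0,"gripper":0},{"tx":-0.5,"ty":3.5,"tz":0,"spin":0,"gripper":0},{"tx":0,"ty":0,"tz":0,"spin":0,"gripper":0}]'; python3 -c "
from h import *
report()"
for i in 1 ; do python3 -m crank '[{"tx":-0.3,"ty":2,"tz":0,"spin":0,"gripper":0},{"tx":-0.3,"ty":2,"tz":0,"spin":0,"gripper":0},{"tx":-0.3,"ty":2,"tz":0,"spin":0,"gripper":0},{"tx":0,"ty":0,"tz":0,"spin":0,"gripper":0}]' ; done >/dev/null;  python3 -c "
from h import *
report()"
python3 -m crank '[{"tx":-0.3,"ty":2,"tz":0,"spin":0,"gripper":0},{"tx":-0.3,"ty":2,"tz":0,"spin":0,"gripper":0},{"tx":-0.3,"ty":2,"tz":0,"spin":0,"gripper":0},{"tx":0,"ty":0,"tz":0,"spin":0,"gripper":0}]' >/dev/null;  python3 -c "
from h import *
report()"
```

```text
clock: 4.4
tcp_pos: [0.561, 0.0816, 0.098]
ee_rot: [1.87, 1.57, 0.189]
force: [0.0, -1.1, 0.1]
width: 0.0003
t 4.40 tcp [0.561  0.0816 0.098 ] tip s,lat,h mm [-0.1 34.9 38.4] F s,lat,n [ 0.15 -1.1   0.09] w 0.3
 tool y heading -6.28 tilt 0.04
t 4.80 tcp [0.5665 0.081  0.0988] tip s,lat,h mm [ 5.5 34.9 38.4] F s,lat,n [ 0.07 -0.37  0.86] w -0.0
 tool y heading -6.26 tilt 0.01
t 5.20 tcp [0.5712 0.0807 0.0996] tip s,lat,h mm [10.4 35.1 38.5] F s,lat,n [-5.08 -0.11  4.1 ] w 0.2
 tool y heading -6.23 tilt 0.12
```

Contact. I'll continue uphill at 20 mm/s.

```bash
python3 -m crank '[{"tx":-0.3,"ty":2,"tz":0,"spin":0,"gripper":0},{"tx":-0.3,"ty":2,"tz":0,"spin":0,"gripper":0},{"tx":-0.3,"ty":2,"tz":0,"spin":0,"gripper":0},{"tx":-0.3,"ty":2,"tz":0,"spin":0,"gripper":0},{"tx":-0.3,"ty":2,"tz":0,"spin":0,"gripper":0}]'  >/dev/null;  python3 -c "
from h import *
report()"
python3 -m crank '[{"tx":-0.3,"ty":2,"tz":0,"spin":0,"gripper":0},{"tx":-0.3,"ty":2,"tz":0,"spin":0,"gripper":0},{"tx":-0.3,"ty":2,"tz":0,"spin":0,"gripper":0},{"tx":-0.2,"ty":2,"tz":0,"spin":0,"gripper":0}]' >/dev/null;  python3 -c "
from h import *
report()"
```

```text
t 5.70 tcp [0.5807 0.0797 0.101 ] tip s,lat,h mm [20.  35.1 38.6] F s,lat,n [-5.97  0.38  5.42] w 0.0
 tool y heading -6.23 tilt 0.17
t 6.10 tcp [0.5882 0.0789 0.1021] tip s,lat,h mm [27.6 35.2 38.6] F s,lat,n [-7.19  0.3   5.78] w -0.5
 tool y heading -6.22 tilt 0.22
```

```bash
R='from h import *
report()'
python3 -m crank '[{"tx":-0.2,"ty":1.5,"tz":0,"spin":0,"gripper":0},{"tx":-0.2,"ty":1.5,"tz":0,"spin":0,"gripper":0},{"tx":-0.2,"ty":1,"tz":0,"spin":0,"gripper":0}]' >/dev/null;  python3 -c "$R" | head -1
python3 -m crank '[{"tx":-0.1,"ty":1,"tz":0,"spin":0,"gripper":0},{"tx":-0.1,"ty":0.5,"tz":0,"spin":0,"gripper":0}]' >/dev/null;  python3 -c "$R"| head -1
```

```text
t 6.40 tcp [0.5921 0.0786 0.1027] tip s,lat,h mm [31.5 35.2 38.7] F s,lat,n [-7.46 -1.19  6.28] w -0.1
t 6.60 tcp [0.5935 0.0784 0.1029] tip s,lat,h mm [32.9 35.2 38.7] F s,lat,n [-6.72  0.71  6.55] w 0.1
```

```bash
R='from h import *
report()'
python3 -m crank '[{"tx":-0.1,"ty":0.8,"tz":0,"spin":0,"gripper":0}]' >/dev/null;  python3 -c "$R" | head -1
python3 -m crank '[{"tx":-0.1,"ty":0.8,"tz":0,"spin":0,"gripper":0}]' >/dev/null;  python3 -c "$R"| head -1
```

```text
t 6.70 tcp [0.5942 0.0784 0.103 ] tip s,lat,h mm [33.7 35.2 38.7] F s,lat,n [-7.53 -0.52  5.89] w -0.2
t 6.80 tcp [0.5949 0.0783 0.1031] tip s,lat,h mm [34.4 35.2 38.7] F s,lat,n [-7.92  0.18  7.66] w 0.0
```

```bash
R='from h import *
report()'
python3 -m crank '[{"tx":0,"ty":0,"tz":0,"spin":0,"gripper":0}]' >/dev/null;  python3 -c "$R" | head -1
python3 - <<'E'
from h import *
from rig import imaging
import cv2
b=imaging.grab_frame("scene")["image"][170:290,270:440]
cv2.imwrite("pics/near2.png",cv2.resize(b,None,fx=4,fy=4,interpolation=2)[:,:,::-1])
E
```

```text
t 6.90 tcp [0.5952 0.0783 0.1031] tip s,lat,h mm [34.7 35.2 38.7] F s,lat,n [-6.45  0.53  6.5 ] w -0.1
```

View pics/near2.png

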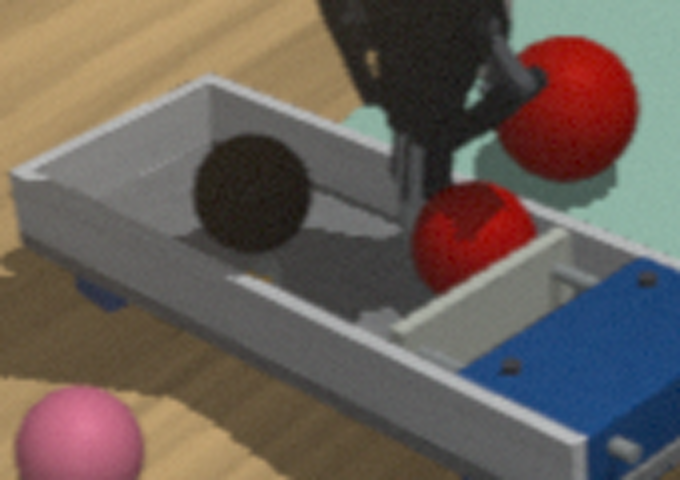

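Black at (250,195) has already rolled into the tray untouched, and red is held between the fingers and the plate. The stop hasn't been felt yet. I'll go on in small steps, rising slightly to relieve the upward drag.

```bash
R='from h import *
report()'
python3 -m crank '[{"tx":-0.4,"ty":0.7,"tz":0,"spin":0,"gripper":0}]' >/dev/null;  python3 -c "$R" | head -1
python3 -m crank '[{"tx":-0.4,"ty":0.7,"tz":0,"spin":0,"gripper":0}]' >/dev/null;  python3 -c "$R"| head -1
python3 -m crank '[{"tx":-0.2,"ty":0.5,"tz":0,"spin":0,"gripper":0}]' >/dev/null;  python3 -c "$R"| head -1
```

```text
t 7.05 tcp [0.5956 0.0782 0.1034] tip s,lat,h mm [35.1 35.2 38.9] F s,lat,n [-6.91  0.58  7.56] w -0.1
t 7.15 tcp [0.5963 0.0782 0.1039] tip s,lat,h mm [35.9 35.3 39.3] F s,lat,n [-7.8  -0.24  7.35] w 0.0
t 7.25 tcp [0.5968 0.0782 0.1042] tip s,lat,h mm [36.4 35.3 39.5] F s,lat,n [-8.61  1.02  9.12] w 0.1
```

```bash
R='from h import *
report()'
python3 -m crank '[{"tx":-0.5,"ty":0,"tz":0,"spin":0,"gripper":0},{"tx":0,"ty":0,"tz":0,"spin":0,"gripper":0}]' >/dev/null;  python3 -c "$R" | head -1
python3 -m crank '[{"tx":-0.5,"ty":0,"tz":0,"spin":0,"gripper":0},{"tx":0,"ty":0,"tz":0,"spin":0,"gripper":0}]' >/dev/null;  python3 -c "$R"| head -1
```

```text
t 7.45 tcp [0.5972 0.078  0.1046] tip s,lat,h mm [36.9 35.2 39.9] F s,lat,n [-6.66 -0.09  5.21] w -0.4
t 7.65 tcp [0.5975 0.0778 0.105 ] tip s,lat,h mm [37.2 35.1 40.2] F s,lat,n [-5.59 -0.08  3.92] w -0.2
```

Raising the fingers relieves the friction, with force falling to 5.6 N along the slope. I'll lower slightly to contact nearer the middle, push on, then relieve again.

```bash
R='from h import *
report()'
python3 -m crank '[{"tx":1,"ty":-0.3,"tz":0,"spin":0,"gripper":0},{"tx":1,"ty":-0.3,"tz":0,"spin":0,"gripper":0},{"tx":1,"ty":-0.2,"tz":0,"spin":0,"gripper":0},{"tx":0,"ty":0,"tz":0,"spin":0,"gripper":0}]' >/dev/null;  python3 -c "$R" | head -1
python3 -m crank '[{"tx":-0.1,"ty":0.8,"tz":0,"spin":0,"gripper":0},{"tx":-0.1,"ty":0.8,"tz":0,"spin":0,"gripper":0}]' >/dev/null;  python3 -c "$R"| head -1
```

```text
t 8.05 tcp [0.5957 0.0788 0.1028] tip s,lat,h mm [35.  35.8 38.3] F s,lat,n [-9.33  0.09 12.02] w 0.3
t 8.25 tcp [0.5971 0.0787 0.103 ] tip s,lat,h mm [36.5 35.8 38.3] F s,lat,n [-9.05  0.72 13.42] w -0.1
```

Lowering loads the ball instead of slipping, so I'll undo it straight away.

```bash
R='from h import *
report()'
python3 -m crank '[{"tx":-1,"ty":0,"tz":0,"spin":0,"gripper":0},{"tx":-1,"ty":0,"tz":0,"spin":0,"gripper":0},{"tx":0,"ty":0,"tz":0,"spin":0,"gripper":0}]' >/dev/null;  python3 -c "$R" | head -1
python3 -m crank '[{"tx":-0.7,"ty":0.5,"tz":0,"spin":0,"gripper":0},{"tx":0,"ty":0,"tz":0,"spin":0,"gripper":0}]' >/dev/null;  python3 -c "$R"| head -1
```

```text
t 8.55 tcp [0.5977 0.0778 0.104 ] tip s,lat,h mm [37.3 35.  39.2] F s,lat,n [-6.66  0.31  5.02] w -0.2
t 8.75 tcp [0.5979 0.0777 0.1044] tip s,lat,h mm [37.6 35.  39.6] F s,lat,n [-7.09  0.02  2.66] w 0.1
```

```bash
R='from h import *
report()'
python3 -m crank '[{"tx":-0.4,"ty":0.7,"tz":0,"spin":0,"gripper":0},{"tx":0,"ty":0,"tz":0,"spin":0,"gripper":0}]' >/dev/null;  python3 -c "$R" | head -1
python3 -m crank '[{"tx":-0.4,"ty":0.7,"tz":0,"spin":0,"gripper":0},{"tx":0,"ty":0,"tz":0,"spin":0,"gripper":0}]' >/dev/null;  python3 -c "$R"| head -1
```

```text
t 8.95 tcp [0.5981 0.0776 0.1046] tip s,lat,h mm [37.8 34.9 39.7] F s,lat,n [-8.03  0.4   3.5 ] w 0.2
t 9.15 tcp [0.5983 0.0777 0.1048] tip s,lat,h mm [38.1 35.  39.9] F s,lat,n [-9.63  0.67  3.82] w 0.2
```

Force is now rising while motion stalls: that's the stop, at about 31.5 mm of travel. I'll build up to about 14.5 N.

```bash
R='from h import *
report()'
python3 -m crank '[{"tx":-0.4,"ty":0.8,"tz":0,"spin":0,"gripper":0},{"tx":-0.4,"ty":0.8,"tz":0,"spin":0,"gripper":0},{"tx":0,"ty":0,"tz":0,"spin":0,"gripper":0}]' >/dev/null;  python3 -c "$R" | head -1
python3 -m crank '[{"tx":-0.1,"ty":0,"tz":0,"spin":0,"gripper":0}]' >/dev/null;  python3 -c "$R"| head -1
```

```text
t 9.45 tcp [0.5988 0.0777 0.1053] tip s,lat,h mm [38.6 35.1 40.4] F s,lat,n [-11.32   0.53   4.73] w 0.2
t 9.55 tcp [0.5988 0.0777 0.1054] tip s,lat,h mm [38.6 35.1 40.4] F s,lat,n [-11.04   0.8    4.08] w 0.4
```

```bash
R='from h import *
report()'
python3 -m crank '[{"tx":-0.3,"ty":0.8,"tz":0,"spin":0,"gripper":0},{"tx":-0.3,"ty":0.8,"tz":0,"spin":0,"gripper":0},{"tx":0,"ty":0,"tz":0,"spin":0,"gripper":0}]' >/dev/null;  python3 -c "$R" | head -1
python3 -m crank '[{"tx":0,"ty":0.4,"tz":0,"spin":0,"gripper":0},{"tx":0,"ty":0,"tz":0,"spin":0,"gripper":0}]' >/dev/null;  python3 -c "$R"| head -1
```

```text
t 9.85 tcp [0.5992 0.0777 0.1057] tip s,lat,h mm [39.1 35.1 40.7] F s,lat,n [-14.06   0.55   7.09] w 0.3
t 10.05 tcp [0.5993 0.0778 0.1057] tip s,lat,h mm [39.1 35.2 40.6] F s,lat,n [-14.8   -0.53   7.03] w -0.1
```

Total is 16.4 N, with 14.8 N along the slope. I'll hold.

```bash
R='from h import *
report()'
python3 -m crank '[{"tx":-0.2,"ty":0.1,"tz":0,"spin":0,"gripper":0},{"tx":0,"ty":0,"tz":0,"spin":0,"gripper":0},{"tx":0,"ty":0,"tz":0,"spin":0,"gripper":0}]' >/dev/null;  python3 -c "$R" | head -1
python3 -m crank '[{"tx":0,"ty":0,"tz":0,"spin":0,"gripper":0},{"tx":0,"ty":0,"tz":0,"spin":0,"gripper":0},{"tx":0,"ty":0,"tz":0,"spin":0,"gripper":0},{"tx":0,"ty":0,"tz":0,"spin":0,"gripper":0}]' >/dev/null;  python3 -c "$R"| head -1
```

```text
t 10.35 tcp [0.5994 0.0778 0.1058] tip s,lat,h mm [39.2 35.2 40.8] F s,lat,n [-15.5    0.48   6.13] w 0.2
t 10.75 tcp [0.5994 0.0778 0.1058] tip s,lat,h mm [39.3 35.2 40.8] F s,lat,n [-14.75  -0.14   7.09] w 0.1
```

Held for about 1 s at roughly 15 N. Now I'll ease forward at 15–20 mm/s.

```bash
R='from h import *
report()'
python3 -m crank '[{"tx":0.1,"ty":-1,"tz":0,"spin":0,"gripper":0},{"tx":0.1,"ty":-1,"tz":0,"spin":0,"gripper":0},{"tx":0.1,"ty":-1,"tz":0,"spin":0,"gripper":0},{"tx":0.1,"ty":-1,"tz":0,"spin":0,"gripper":0},{"tx":0.2,"ty":-1.5,"tz":0,"spin":0,"gripper":0},{"tx":0.2,"ty":-1.5,"tz":0,"spin":0,"gripper":0}]' >/dev/null;  python3 -c "$R" | head -1
python3 -m crank '[{"tx":0.2,"ty":-1.5,"tz":0,"spin":0,"gripper":0},{"tx":0.2,"ty":-1.5,"tz":0,"spin":0,"gripper":0},{"tx":0.2,"ty":-1.5,"tz":0,"spin":0,"gripper":0},{"tx":0.2,"ty":-1.5,"tz":0,"spin":0,"gripper":0},{"tx":0.2,"ty":-1.5,"tz":0,"spin":0,"gripper":0},{"tx":0.2,"ty":-1.5,"tz":0,"spin":0,"gripper":0},{"tx":0.2,"ty":-1.5,"tz":0,"spin":0,"gripper":0},{"tx":0.2,"ty":-1.5,"tz":0,"spin":0,"gripper":0}]' >/dev/null;  python3 -c "$R" | head -1
```

```text
t 11.35 tcp [0.5974 0.0777 0.1064] tip s,lat,h mm [37.4 34.9 41.6] F s,lat,n [-5.02  0.61  1.02] w -0.0
t 12.15 tcp [0.5864 0.0789 0.1053] tip s,lat,h mm [26.3 34.9 42. ] F s,lat,n [-3.8  -0.52  0.95] w 0.1
```

```bash
R='from h import *
report()'
python3 -m crank '[{"tx":0.4,"ty":-1.5,"tz":0,"spin":0,"gripper":0},{"tx":0.4,"ty":-1.5,"tz":0,"spin":0,"gripper":0},{"tx":0.4,"ty":-1.5,"tz":0,"spin":0,"gripper":0},{"tx":0.4,"ty":-1.5,"tz":0,"spin":0,"gripper":0},{"tx":0.4,"ty":-1.5,"tz":0,"spin":0,"gripper":0},{"tx":0.4,"ty":-1.5,"tz":0,"spin":0,"gripper":0},{"tx":0.4,"ty":-1.5,"tz":0,"spin":0,"gripper":0},{"tx":0.4,"ty":-1.5,"tz":0,"spin":0,"gripper":0}]' >/dev/null;  python3 -c "$R" | head -1
python3 - <<'E'
from h import *
from rig import imaging
import cv2
b=imaging.grab_frame("scene")["image"][170:290,270:440]
cv2.imwrite("pics/near3.png",cv2.resize(b,None,fx=4,fy=4,interpolation=2)[:,:,::-1])
E
```

```text
t 12.95 tcp [0.5745 0.0802 0.102 ] tip s,lat,h mm [14.  34.9 40.5] F s,lat,n [-2.16 -0.72  2.  ] w -0.4
```

View pics/near3.png

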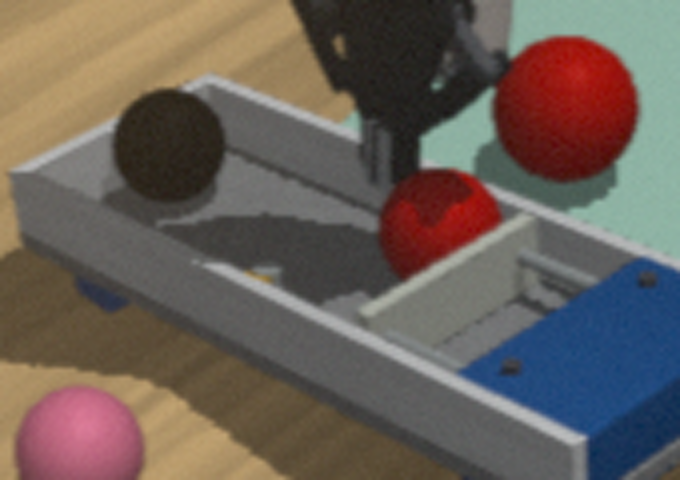

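Red has followed the fingers, with the plate on it at about 2 N, and black rests at the tray's end at (168,145). I'll ease on to the post.

```bash
R='from h import *
report()'
python3 -m crank '[{"tx":0.2,"ty":-1.5,"tz":0,"spin":0,"gripper":0},{"tx":0.2,"ty":-1.5,"tz":0,"spin":0,"gripper":0},{"tx":0.2,"ty":-1.5,"tz":0,"spin":0,"gripper":0},{"tx":0.2,"ty":-1.5,"tz":0,"spin":0,"gripper":0}]' >/dev/null;  python3 -c "$R" | head -1
python3 -m crank '[{"tx":0.2,"ty":-1,"tz":0,"spin":0,"gripper":0},{"tx":0.1,"ty":-1,"tz":0,"spin":0,"gripper":0},{"tx":0.1,"ty":-1,"tz":0,"spin":0,"gripper":0},{"tx":0.1,"ty":-1,"tz":0,"spin":0,"gripper":0}]' >/dev/null;  python3 -c "$R" | head -1
python3 - <<'E'
from h import *
from rig import imaging
import cv2
b=imaging.grab_frame("scene")["image"][170:290,270:440]
cv2.imwrite("pics/near4.png",cv2.resize(b,None,fx=4,fy=4,interpolation=2)[:,:,::-1])
E
```

```text
t 13.40 tcp [0.5688 0.0808 0.1013] tip s,lat,h mm [ 8.2 34.9 40.6] F s,lat,n [-0.77  0.06  1.24] w 0.1
t 13.80 tcp [0.5646 0.0812 0.1008] tip s,lat,h mm [ 3.9 34.9 40.6] F s,lat,n [-0.77 -0.64  0.35] w -0.1
```

View pics/near4.png

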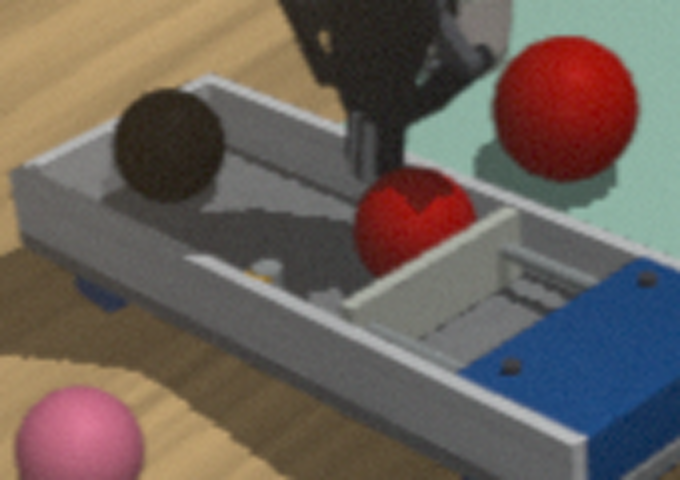

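Red is still following. I'll continue slowly.

```bash
R='from h import *
report()'
python3 -m crank '[{"tx":0.1,"ty":-1,"tz":0,"spin":0,"gripper":0},{"tx":0.1,"ty":-1,"tz":0,"spin":0,"gripper":0},{"tx":0.1,"ty":-1,"tz":0,"spin":0,"gripper":0},{"tx":0.1,"ty":-1,"tz":0,"spin":0,"gripper":0},{"tx":0.1,"ty":-1,"tz":0,"spin":0,"gripper":0},{"tx":0.1,"ty":-1,"tz":0,"spin":0,"gripper":0},{"tx":0.1,"ty":-1,"tz":0,"spin":0,"gripper":0},{"tx":0.1,"ty":-1,"tz":0,"spin":0,"gripper":0}]' >/dev/null;  python3 -c "$R" | head -1
python3 - <<'E'
from h import *
from rig import imaging
import cv2
b=imaging.grab_frame("scene")["image"][170:290,270:440]
cv2.imwrite("pics/near5.png",cv2.resize(b,None,fx=4,fy=4,interpolation=2)[:,:,::-1])
E
```

```text
t 14.65 tcp [0.5567 0.0822 0.1   ] tip s,lat,h mm [-4. 35. 41.] F s,lat,n [-0.54 -0.68  0.1 ] w -0.2
```

View pics/near5.png

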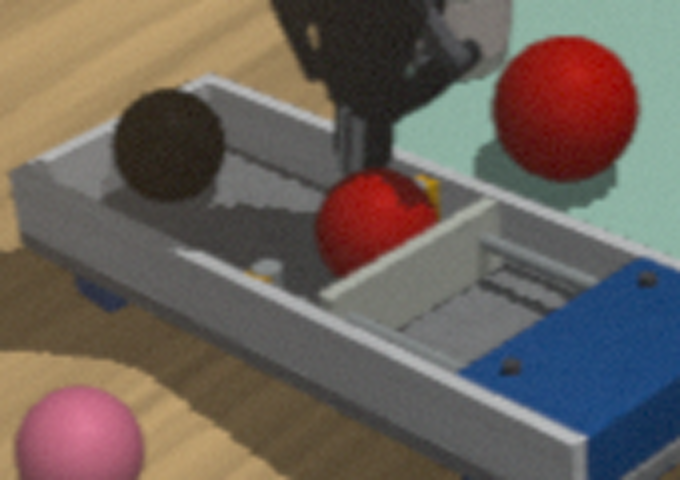

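Red is rounding the post, which has shifted it toward the centre line at (376,222), with the plate still following slowly. I'll keep easing.

```bash
R='from h import *
report()'
python3 -m crank '[{"tx":0.1,"ty":-1,"tz":0,"spin":0,"gripper":0},{"tx":0.1,"ty":-1,"tz":0,"spin":0,"gripper":0},{"tx":0.1,"ty":-1,"tz":0,"spin":0,"gripper":0},{"tx":0.1,"ty":-1,"tz":0,"spin":0,"gripper":0},{"tx":0.1,"ty":-1,"tz":0,"spin":0,"gripper":0},{"tx":0.1,"ty":-1,"tz":0,"spin":0,"gripper":0},{"tx":0.1,"ty":-1,"tz":0,"spin":0,"gripper":0},{"tx":0.1,"ty":-1,"tz":0,"spin":0,"gripper":0},{"tx":0.1,"ty":-1,"tz":0,"spin":0,"gripper":0},{"tx":0.1,"ty":-1,"tz":0,"spin":0,"gripper":0}]' >/dev/null;  python3 -c "$R" | head -1
python3 - <<'E'
from h import *
from rig import imaging
import cv2
b=imaging.grab_frame("scene")["image"][170:290,270:440]
cv2.imwrite("pics/near6.png",cv2.resize(b,None,fx=4,fy=4,interpolation=2)[:,:,::-1])
E
```

```text
t 15.70 tcp [0.5466 0.0832 0.099 ] tip s,lat,h mm [-14.2  34.9  41.3] F s,lat,n [ 0.9  -0.92  0.14] w 0.2
```

View pics/near6.png

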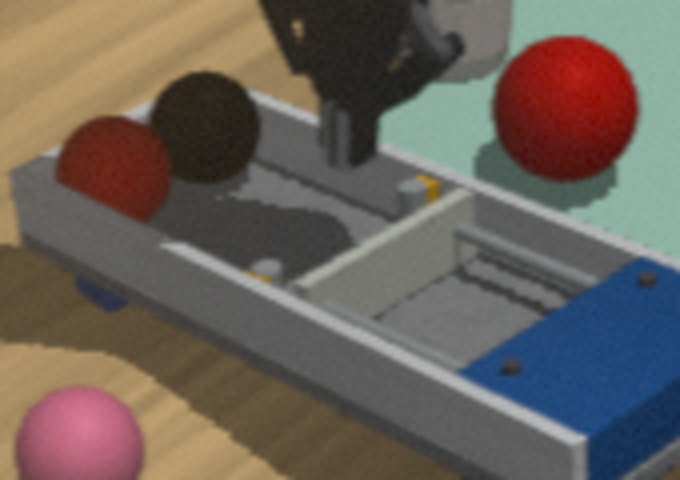

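Both balls are now in the tray, red at (113,170) and black at (205,128), and the plate is at rest forward. I'll lift the fingers clear and check.

```bash
python3 -m crank '[{"tx":-5,"ty":0,"tz":0,"spin":0,"gripper":0},{"tx":-15,"ty":0,"tz":0,"spin":0,"gripper":0},{"tx":-25,"ty":0,"tz":0,"spin":0,"gripper":0},{"tx":-30,"ty":0,"tz":0,"spin":0,"gripper":0},{"tx":-30,"ty":0,"tz":0,"spin":0,"gripper":0},{"tx":-30,"ty":0,"tz":0,"spin":0,"gripper":0},{"tx":0,"ty":0,"tz":0,"spin":0,"gripper":0},{"tx":0,"ty":0,"tz":0,"spin":0,"gripper":0},{"tx":0,"ty":0,"tz":0,"spin":0,"gripper":0},{"tx":0,"ty":0,"tz":0,"spin":0,"gripper":0},{"tx":0,"ty":0,"tz":0,"spin":0,"gripper":0},{"tx":0,"ty":0,"tz":0,"spin":0,"gripper":0},{"tx":0,"ty":0,"tz":0,"spin":0,"gripper":0},{"tx":0,"ty":0,"tz":0,"spin":0,"gripper":0}]'
python3 - <<'E'
from h import *
from rig import imaging
import cv2
b=imaging.grab_frame("scene")["image"]
cv2.imwrite("pics/end.png",b[:,:,::-1])
a=np.load("pics/scene0.npz")["image"]
for n,(x0,x1,y0,y1) in dict(jar=(365,405,140,192),sticks=(155,250,305,420),dish=(110,175,310,358)).items():
    print(n,cv2.absdiff(a,b)[y0:y1,x0:x1].mean())
E
```

```text
clock: 17.15
tcp_pos: [0.5467, 0.0833, 0.2338]
ee_rot: [-1.508, 1.57, 3.095]
force: [0.5, 0.2, 0.5]
width: -0.0003
jar 6.175641025641026
sticks 5.509809305873379
dish 5.525106837606837
```

View pics/end.png

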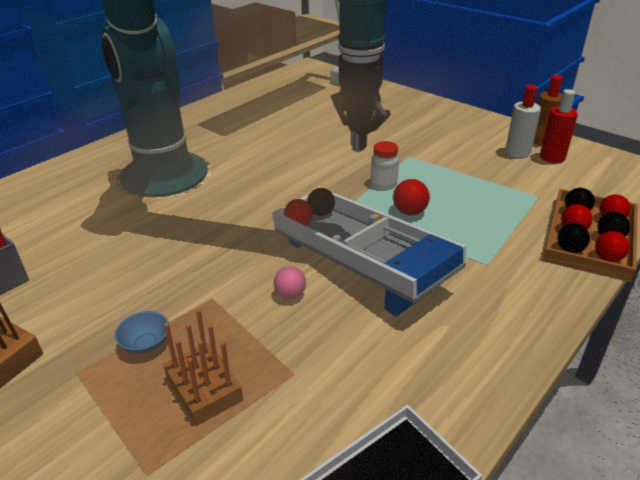

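Both balls rest in the tray at (298,212) and (321,202). The jar, stick block and dish are where they were, and the arm is clear.

```bash
python3 -c "
from rig import ctrl
print(ctrl.hand_in())"
```

```text
the job is handed in; nothing more can be done
None
```

The job is handed in: both balls are in the tray, and the run took 17 s of the 51 s allowed.

- **Push:** I pushed red uphill with shut fingers on its own side. The stop was felt after about 31 mm. I then held for about 1 s at 14–15.5 N along the slope (16–17 N in total), with the force between ball and plate only inferred from that.
- **Black ball:** It rolled out by itself during the push, before the stop was reached. The fingers never came near it.
- **Ease-off:** I backed off at 10–15 mm/s. Red followed the fingers round the post and rolled into the tray. I never measured the plate's speed; in the pictures it followed step by step, and its last bit of travel, after red left the fingers, was only seen finished.
- **Last picture:** Both balls are at rest at the tray's end, red touching or nearly touching black. The jar, stick block and dish have not moved, and the fingers are about 13 cm clear of the tray.

**What went less well:** Friction at the fingertips was higher than I expected. Lowering the fingers mid-push briefly raised the total force to about 16 N, under the 18 N limit at the readings taken, so I undid it straight away.

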